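# Tap loose the stuck sliding lid of a bread tin

## Task

The sliding lid of the small square bread tin has stuck in its rails. Take the wooden block mallet and tap the near face of the lid's raised lip, lightly, on one end and then the other in turn, so that the lid walks away from you until it is loose; a heavy blow dents the lip, and fingers must stay off the lid until it is loose. Then stand the mallet on its head on the table, slide the lid out of the far end of the rails and lay it flat, lip up, on the table clear of the tin and its mat, leaving the other things where they are.

Things in the scene. Friction and masses are not known exactly. Their poses are not given: they have to be found in the camera images.
- tin: Small square bread tin of plain sheet metal, fast on a dark non-slip mat (150 x 135 x 3 mm); it does not move. Origin: centre of the mat's underside, on the table. Its x axis points away from the robot (within 0.25 rad) and is the way the lid slides off; y left, z up. 120 mm long (x -60 to 60 mm), 113 mm wide over the rails.
- tin_rail (a point): Middle of the tin's mouth, 95 mm above the table, level with the rail floors on which the lid lies; axes as the tin's. The two side rims are folded into rails along x, open at both ends: inner sides at y = +-53 mm, roofs 103 mm above the table at their top, reaching in to y = +-40 mm. The lid is out of the rails when it has moved 124 mm.
- stick_left (a point): Spot in the left rail (tin x -36, y +43, z 98 mm) where the lid sticks. Each of the two spots holds with roughly 10 to 12 N. A tap near one end of the lip (40 to 48 mm from its middle) beats the spot on that side: that side swings up to about 9 mm forward, the other stays, until the lid jams askew.
- stick_right (a point): The same in the right rail (y -43 mm). A push in the middle, or on against a side already jammed, hardly moves it even at 15 to 17 N and must not be forced: change sides. When the lid has moved 28 mm along the tin's x it has left both spots and slides with little force.
- lid: Flat loose sheet-metal lid (about 0.22 kg), plate 122 x 97 x 3 mm (x -62 to +60), with a 66 mm wide tab to x -85, lying in the rails. Origin: plate's underside, z up; at the start over the tin's origin within 1 mm, 95 mm up. A raised lip runs along its near end (lid_lip). With 4.5 mm of play to each side in the rails it can swing about +-0.05 rad before it jams (more once part-way out).
- lid_lip (a point): Centre of the lid's lip: boxed bar 10 mm thick (x), 112 mm long (y), 16 mm high (z), 82 mm nearer than the lid's origin, 28 mm above the plate's underside; axes as the lid's. It clears the rail roofs by 12 mm. Tap its near face with the mallet (more than 17 N dents it); once the lid is loose, grip it across its 10 mm.
- mallet: Small stub-handled wooden mallet, about 0.2 kg, standing on its block head, handle straight up. Origin: centre of the head's underside. Head 52 (x) x 42 (y) x 30 (z) mm with a domed dark face of smooth hard rubber, 26 mm across, on both ends (x = +-32 mm, 15 mm up). Handle 20 (x) x 26 (y) mm, from the head's top at 30 mm up to 99 mm.
- mallet_grip (a point): Point on the axis of the mallet's handle, 52 mm above the head's underside. Axes as the mallet's; gripped across the 20 mm (x), the fingers close along the line of the two faces.
- pastry_brush: Flat pastry brush with a wooden handle, 42 x 199 x 14 mm, lying on the left of the table; leave it.
- cutter_ring: Round tin cookie cutter, 62 mm across, 23 mm high, on the right at the back of the table; leave it.
- cutter_star: Star-shaped tin cookie cutter, 62 mm across, 23 mm high, on the right at the back of the table; leave it.
- tape_roll: Small spool of white tape, 58 mm across, 18 mm high, right-hand edge of the table at the back; leave it.
Mind the look-alikes: they are no part of the job. Several things have the shape of the mallet; the one meant has the colours described above.

How it is judged:
By the outcome, as a careful person would: the job done as asked, in the order asked, and still so for the second after the job is handed in, with the robot touching nothing.
It also fails if it takes over 72 s, if anything falls off the work surface, if the arm or the gripper's body presses on something with over 40 N, if the wrist force passes 120 N, or if a joint passes its speed limit or range.

## Robot

A 6-joint arm with a two-finger parallel gripper is mounted at the origin on a cart in front of the work surface, level with it; the furniture and walls round the work are solid. World frame = base frame: x ahead of the robot, y to its left, z up, the work surface at z = 0. Lengths are in m, angles in rad, forces in N, time in s.
With the tool pointing down it reaches from about 0.35 to 0.975 m from the base axis. Payload 7.1 kg.
Tool frame: the origin (TCP) lies midway between the tips of the shut fingers; the grasp point (between the pads) lies 19 mm behind it; z points along the fingers, y is the line along which they close (so a half turn about z gives the same grasp; the last joint's range is limited). The gripper opens to 88 mm and grips with 3 to 60 N. Pads are 20 mm wide; open, the fingers measure 115 mm over their backs; the gripper's body (75 mm by 178 mm) begins 61 mm behind the grasp point.
Start: joints at [-1.312, 0.423, 1.63, -0, 1.089, -0.019], TCP at [0.171, -0.601, 0.223] pointing down, gripper open.
Joint ranges: [-3, 3], [-0.9, 2.11], [0.09, 2.58], [-1.31, 4.45], [0.11, 2.69], [-2.54, 2.54]. Speed limits (rad/s): [2.39, 2.39, 3.01, 3.14, 3.14, 3.14].

## Interface

Orientations are given as a unit quaternion [w, x, y, z].
In Python, from station import move_pose, movel, movej, command_gripper, wait, inverse_kinematics, read_camera, camera_info, MotionError, job_done, get_time, get_joint_pos, get_qvel, get_effort, get_tcp_pos, get_ee_rot, get_ft_force, get_ft_torque, get_grip_width, get_finger_force gives the robot as it stands. Calls block until the motion is done:
- move_pose(position, orientation): joint-space move of the TCP to a pose.
- movel(position, frame=None, v=0.15, until_force=None): straight line of the TCP; frame=None keeps the orientation; v is the mean speed in m/s. With until_force (N) it stops when the force on the tool has changed by that much, and returns True; else False.
- movej(angles): joint-space move.
- command_gripper(opening): opening from 0.0 (shut) to 1.0 (fully open); the grip force is fixed at half the most; returns when the fingers have stopped.
- wait(seconds).
- inverse_kinematics(position, orientation): joint angles nearest the present ones, or None.
- read_camera(name): name is "side" or "top"; returns the picture (420x560x3 uint8, red, green, blue); there is no depth.
- camera_info(name): a dict with "intrinsics" (3x3 intrinsics, pixels), "dist" ([k1, k2, p1, p2, k3] as OpenCV has them; the pictures are not rectified), "T" (4x4, takes a point from camera to world coordinates). Camera axes: x right, y up, looking along -z (the intrinsics and any distortion apply to the point x, -y, -z); pixel columns grow to the right and rows downward; lengths in m; the calibration is good to about 2 mm. A picture is of the moment at which its call begins. camera_info takes no time and is no camera call.
A pose or a line that the arm cannot do raises MotionError and nothing moves.
- job_done(): hands the job in; it is judged then, once.
Readings, each from a call of its own:
- get_time(): time.
- get_joint_pos(): joint angles.
- get_qvel(): joint speeds.
- get_effort(): joint torques, N m.
- get_tcp_pos(): TCP position.
- get_ee_rot(): TCP orientation.
- get_ft_force(): force on the tool from outside, world axes, zero at the start.
- get_ft_torque(): the same for the moment, N m.
- get_grip_width(): opening from 0.0 (shut) to 1.0 (fully open).
- get_finger_force(): force on a finger pad.
Only numpy, scipy, OpenCV 4.12 (cv2) and the standard library are available. Lean on these libraries where they do the work, as an engineer would, in place of code of your own. Each camera call takes 0.05 s, during which the arm holds its last target. There are 200 camera calls.

## Working session

There is one attempt and no reset: what is moved stays moved. The work goes in short steps, each a Python script; the robot and the scene stay as the last script left them, time stands still between calls to the robot, and variables do not carry over. Pictures are saved under pics/ and viewed, at most 10 in all, crops included, and the job is handed in when it is done.

```bash
mkdir -p pics; ls
python3 - <<'E'
from station import *
import cv2,numpy as np
for n in("top","side"):
    im=read_camera(n);cv2.imwrite(f"pics/{n}0.png",im[:,:,::-1]);c=camera_info(n);print(n,np.round(c["intrinsics"],1).tolist(),c["dist"],np.round(c["T"],3).tolist())
print(get_time(),get_ee_rot(),get_ft_force(),get_grip_width())
E
```

```text
pics
top [[428.2, 0.0, 280.0], [0.0, 428.2, 200.8], [0.0, 0.0, 1.0]] [-0.09298222  0.          0.          0.          0.        ] [[-0.013, 0.994, -0.105, 0.451], [-1.0, -0.015, -0.017, 0.012], [-0.019, 0.104, 0.994, 0.936], [0.0, 0.0, 0.0, 1.0]]
side [[379.1, 0.0, 280.3], [0.0, 379.1, 209.4], [0.0, 0.0, 1.0]] [-0.06630621  0.          0.          0.          0.        ] [[0.999, 0.029, -0.016, 0.501], [-0.027, 0.426, -0.904, -0.878], [-0.02, 0.904, 0.426, 0.498], [0.0, 0.0, 0.0, 1.0]]
0.1 [-6.74117555e-04  9.90367157e-01  1.38464553e-01 -8.76913930e-05] [-0.12544316 -0.44655078 -0.56825261] 0.9950921135941507
```

View pics/top0.png

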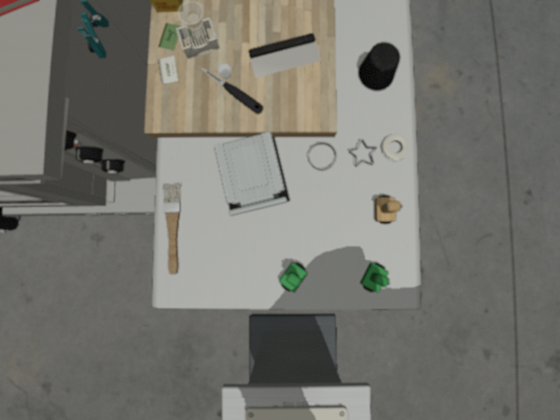

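View pics/side0.png

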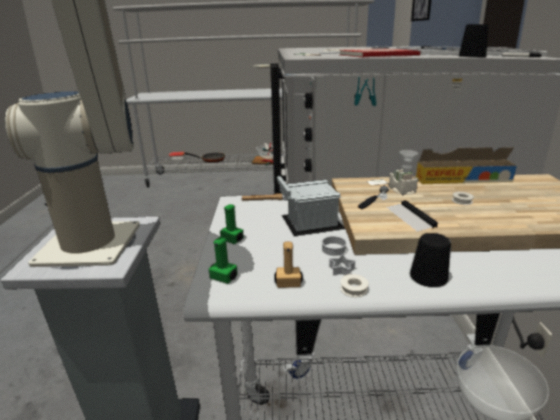

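The top view shows the tin at about (250,172), the brush at (172,230) and the cutters at (322,155) and (362,152). The tape is at (393,148). Three things are mallet-shaped: green at (293,277), green at (376,277), and wooden with dark faces at (386,208), which is (289,265) in the side view. The wooden one fits the description. I'll confirm it in an enlarged crop, together with the tin.

```bash
cat > h.py <<'E'
import numpy as np,cv2
from station import *
def ray(n,uv):
    c=camera_info(n);p=cv2.undistortPoints(np.array(uv,float).reshape(-1,1,2),np.array(c["intrinsics"]),np.array(c["dist"])).reshape(-1,2)
    T=np.array(c["T"]);d=np.c_[p[:,0],-p[:,1],-np.ones(len(p))]@T[:3,:3].T
    return T[:3,3],d
def plane(n,uv,z):
    o,d=ray(n,uv);return o+d*((z-o[2])/d[:,2])[:,None]
def proj(n,P):
    c=camera_info(n);T=np.array(c["T"]);q=(np.atleast_2d(P)-T[:3,3])@T[:3,:3];q=q*[1,-1,-1]
    return cv2.projectPoints(q,np.zeros(3),np.zeros(3),np.array(c["intrinsics"]),np.array(c["dist"]))[0].reshape(-1,2)
def crop(im,u,v,w,h,s): return cv2.resize(im[v:v+h,u:u+w],None,fx=s,fy=s,interpolation=cv2.INTER_CUBIC)
E
python3 - <<'E'
from h import *
t=cv2.imread("pics/top0.png");s=cv2.imread("pics/side0.png")
a=np.vstack([crop(t,205,125,100,100,5)]);b=crop(t,360,180,50,50,5);c=crop(s,264,235,50,60,5)
d=np.zeros((500,250,3),np.uint8);d[:250]=b;d[250:]=crop(s,264,240,50,50,5)
cv2.imwrite("pics/c1.png",np.hstack([a,d]))
E
```

```text
(no output)
```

View pics/c1.png

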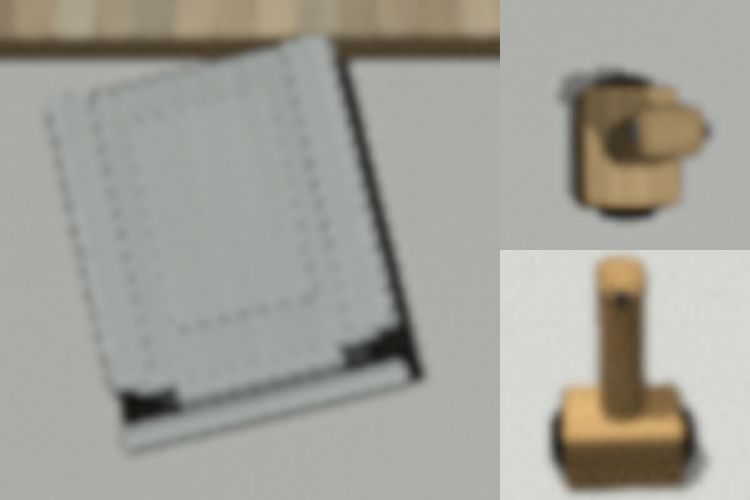

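The crop confirms it: wooden block, dark domed faces along about world x, handle leaning outward only because of perspective. The lip bar runs from (230,213) to (287,200). I'm measuring now.

Run:
```python
from h import *
np.set_printoptions(precision=4,suppress=True)
f=lambda L,ox,oy:(np.array(L,float)+.5)/5-.5+[ox,oy]
lip=plane("top",f([(120,427),(129,452),(400,360),(412,380)],205,125),.131);print("lip FL,NL,FR,NR\n",lip)
c=lip[:,:2].mean(0);print(c,"len",np.linalg.norm(lip[0]-lip[2]),np.linalg.norm(lip[1]-lip[3]),"thick",np.linalg.norm(lip[0]-lip[1]))
rim=plane("top",f([(45,110),(328,37),(113,393),(397,330)],205,125),.103);print("rim FL,FR",rim, np.linalg.norm(rim[0]-rim[1]))
for r in (rim[1]-rim[0],lip[2]-lip[0],lip[3]-lip[1]): print("yaw",np.arctan2(r[0],-r[1]))
mat=plane("top",f([(340,52),(418,378)],205,125),.003);print("mat right",mat,np.linalg.norm(mat[0]-mat[1]));r=mat[0]-mat[1];print(np.arctan2(r[1],r[0]))
m=plane("top",f([(83,87),(180,87),(82,205),(180,207)],360,180),.03);print("mallet",m,m.mean(0))
h=plane("top",f([(185,110),(185,150)],360,180),.099);print("handle end",h)
# handle from side view base of head etc: triangulate handle top centre
for a in [(m.mean(0)*[1,1,0]+[0,0,.099])]: print("proj handle top",(proj("top",a)-[360,180])*5,"side",(proj("side",a)-[264,240])*5)
# colour-mask green lookalike positions
t=cv2.imread("pics/top0.png");g=cv2.inRange(cv2.cvtColor(t,cv2.COLOR_BGR2HSV),(45,120,40),(80,255,255))
n,l,s,cc=cv2.connectedComponentsWithStats(g)
for i in range(1,n):
  if s[i,4]>60: print("green",cc[i],plane("top",[cc[i]],.03))
print("brush, ring,star",plane("top",[(172,230),(322,156),(310,155),(362,153),(157,305),(415,305),(336,134),(147,134)],0))
```

```text
lip FL,NL,FR,NR
 [[0.5199 0.1237 0.131 ]
 [0.5104 0.1203 0.131 ]
 [0.5438 0.0174 0.131 ]
 [0.5361 0.0129 0.131 ]]
[0.5275 0.0686] len 0.10899777683424887 0.11040911727418672 thick 0.010124677213973966
rim FL,FR [[0.6497 0.1578 0.103 ]
 [0.6772 0.0444 0.103 ]
 [0.5357 0.1303 0.103 ]
 [0.5589 0.0186 0.103 ]] 0.11667129112855319
yaw 0.238380407534336
yaw 0.2209639304715975
yaw 0.23534544203236643
mat right [[0.6974 0.043  0.003 ]
 [0.5504 0.0104 0.003 ]] 0.1504703392332663
0.2180920770138723
mallet [[ 0.5516 -0.1771  0.03  ]
 [ 0.551  -0.2188  0.03  ]
 [ 0.5013 -0.1749  0.03  ]
 [ 0.4998 -0.2167  0.03  ]] [ 0.5259 -0.1969  0.03  ]
handle end [[ 0.5342 -0.2028  0.099 ]
 [ 0.5184 -0.2022  0.099 ]]
proj handle top [[168.9215 129.2991]] side [[116.2349  15.3006]]
green [292.8578 276.676 ] [[0.3864 0.0031 0.03  ]]
green [374.6289 277.3691] [[ 0.3822 -0.1682  0.03  ]]
brush, ring,star [[ 0.4885  0.2677  0.    ]
 [ 0.6484 -0.0662  0.    ]
 [ 0.6511 -0.0396  0.    ]
 [ 0.6539 -0.1555  0.    ]
 [ 0.325   0.3001  0.    ]
 [ 0.3187 -0.2605  0.    ]
 [ 0.6981 -0.0988  0.    ]
 [ 0.7071  0.3291  0.    ]]
```

The measurements agree with the given sizes: lip about 110 x 10 mm, rim 117 against 113 mm, mat 150 mm, mallet 51 x 42 mm. Now I'll pick up the mallet.

```bash
cat >> h.py <<'E'
from scipy.spatial.transform import Rotation as R
def quat(a):  # tool down, closing line (tool y) along world angle a; branch kept by SGN
    y=SGN*np.array([np.cos(a),np.sin(a),0]);z=np.array([0,0,-1.]);x=np.cross(y,z)
    q=R.from_matrix(np.c_[x,y,z]).as_quat();return np.r_[q[3],q[:3]]
SGN=1
YAW=0.225;TIN=np.array([.606,.0875]);UX=np.array([np.cos(YAW),np.sin(YAW)]);UY=np.array([-UX[1],UX[0]])
def W(x,y,z): return np.r_[TIN+x*UX+y*UY,z]
MAL=np.array([.526,-.197])
E
python3 - <<'E'
import h
from h import *
np.set_printoptions(precision=3,suppress=True)
for s in(1,-1):
    h.SGN=s
    for p,a in(([*MAL,.13],-.03),(W(-.14,.044,.141),YAW),(W(.05,0,.104),YAW),([.445,-.085,.01],0)):
        print(s,inverse_kinematics(p,quat(a)))
E
```

```text
1 [-0.38   0.457  1.835 -0.     0.85  -0.35 ]
1 [ 0.187  0.324  2.025 -0.     0.793 -0.038]
1 [ 0.132  0.617  1.612 -0.     0.912 -0.093]
1 [-0.215  0.568  2.105 -0.     0.469 -0.215]
-1 None
-1 None
-1 None
-1 None
```

Run:
```python
from h import *
q=quat(-.03)
move_pose([*MAL,.16],q)
im=read_camera("side");cv2.imwrite("pics/s1.png",im[:,:,::-1])
print(movel([*MAL,.034],v=.12,until_force=8),get_tcp_pos())
command_gripper(0.0)
print(get_grip_width()*88,get_finger_force())
f0=get_ft_force()
movel([*MAL,.15],v=.15)
print("df",get_ft_force()-f0)
move_pose(W(-.150,.044,.141),quat(YAW))
for n in("top","side"): cv2.imwrite(f"pics/{n}2.png",read_camera(n)[:,:,::-1])
t=cv2.imread("pics/top2.png");s=cv2.imread("pics/side2.png")
cv2.imwrite("pics/c2.png",np.hstack([crop(t,205,130,100,120,4),crop(s,250,140,100,120,4)]))
print(get_time(),get_tcp_pos(),get_ft_force(),get_grip_width()*88)
```

```text
False [ 0.52653964 -0.19723408  0.03465942]
19.775738756497585 29.968544840812683
df [ 0.39209053  1.81480455 -2.53497995]
6.5333 [0.45072277 0.09609122 0.14101016] [ 0.11114578  0.0720558  -2.744089  ] 19.51190029408622
```

View pics/c2.png

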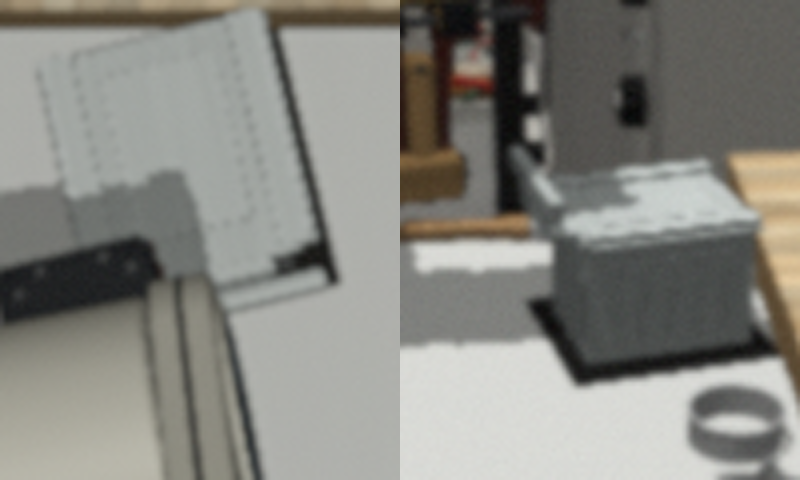

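The side view shows the mallet held upright in front of the lip, with its head (crop 430,175) left of the lip bar (540,190). The first touch will be gentle, to locate the lip and see how far the force overshoots.

```bash
cat >> h.py <<'E'
def tinx(): 
    d=np.array(get_tcp_pos())[:2]-TIN; return d@UX*1000,d@UY*1000
def fx(): f=np.array(get_ft_force())[:2]; return -f@UX
E
python3 - <<'E'
from h import *
movel(W(-.124,.044,.141),v=.08); wait(.1); b=fx()
for th in (4,):
    r=movel(W(-.110,.044,.141),v=.02,until_force=th); print(r,tinx(),fx()-b)
wait(.1);print(fx()-b,tinx(),get_time())
r=movel(W(-.110,.044,.141),v=.02,until_force=4); print(r,tinx(),fx()-b)
wait(.1);print(fx()-b,tinx(),get_ft_force())
E
```

```text
True (np.float64(-117.7128038716954), np.float64(44.09126195455194)) 0.35971656496269844
-0.45510989703018945 (np.float64(-118.21856458661124), np.float64(44.081513360889915)) 7.6667
True (np.float64(-117.48264743670677), np.float64(44.116618287371104)) 0.23585911441883925
-0.4483296116538378 (np.float64(-117.91829224901741), np.float64(44.13698897153015)) [ 0.55401525 -0.49180511 -2.33334228]
```

```bash
cat >> h.py <<'E'
def tap(y,x0,x1,th,v=.02):
    movel(W(x0/1e3,y/1e3,.141),v=.15); wait(.08)
    r=movel(W(x1/1e3,y/1e3,.141),v=v,until_force=th); x=tinx()[0]
    print(f"y{y} th{th} stop={r} x={x:.1f} t={get_time():.1f}"); return r,x
E
python3 - <<'E'
from h import *
for th in(9,11,13): 
    r,x=tap(44,-121,-107,th)
    if x>-114: break
E
```

```text
y44 th9 stop=True x=-117.0 t=8.8
y44 th11 stop=True x=-114.0 t=9.7
y44 th13 stop=True x=-113.4 t=10.7
```

Run:
```python
from h import *
x=-113.4
for th in(13,14): r,x=tap(44,x-2.5,-104,th,.015)
movel(W(-.124,.044,.141)); 
movel(W(-.124,-.044,.141))
r,x=tap(-44,-121,-106,13,.02)
r,x=tap(-44,x-2.5,-104,13,.015)
```

```text
y44 th13 stop=True x=-113.1 t=11.6
y44 th14 stop=True x=-112.8 t=12.5
y-44 th13 stop=False x=-110.1 t=14.7
y-44 th13 stop=False x=-107.9 t=15.8
```

Run:
```python
from h import *
movel(W(-.120,-.044,.141)); 
movel(W(-.120,.044,.141))
r,x=tap(44,-116,-98,13.5,.02)
print(fx())
if x<-106: r,x=tap(44,x-2.5,-98,14,.02)
movel(W(-.120,.044,.141));movel(W(-.120,-.044,.141))
r,x=tap(-44,-112,-94,13.5,.02)
movel(W(-.122,-.044,.141))
for n in("top","side"): cv2.imwrite(f"pics/{n}3.png",read_camera(n)[:,:,::-1])
t=cv2.imread("pics/top3.png");s=cv2.imread("pics/side3.png")
cv2.imwrite("pics/c3.png",np.hstack([crop(t,205,120,100,120,4),crop(s,250,140,100,120,4)]))
```

```text
y44 th13.5 stop=True x=-104.9 t=17.9
0.2561828139793215
y-44 th13.5 stop=False x=-98.9 t=20.3
```

View pics/c3.png

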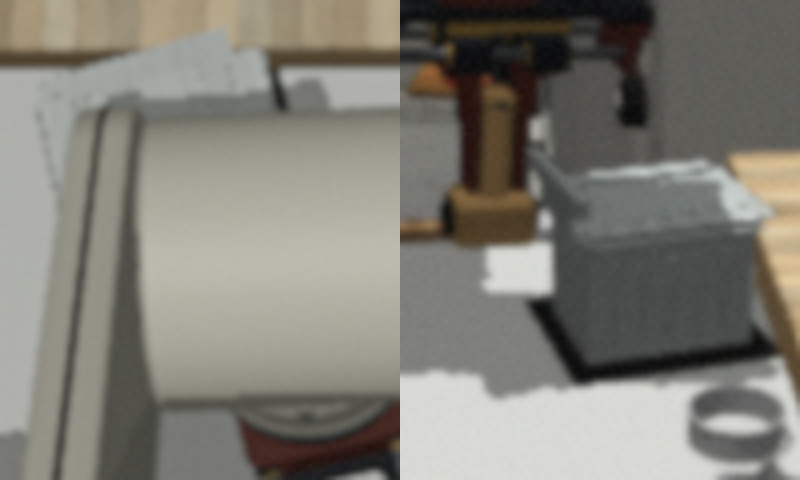

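The lid is walking: its far edge now sticks out past the tin (crop 225,35) and the mallet is still upright. I'll keep alternating ends.

Run:
```python
from h import *
x={44:-104.9,-44:-98.9};y=-44
for i in range(7):
    y=-y
    a=min(x.values())-6
    movel(W(a/1e3,-y/1e3,.141),v=.1); movel(W(a/1e3,y/1e3,.141),v=.15)
    x[y]=max(tap(y,x[y]-4,x[y]+14,13.5,.022)[1],x[y])
    if min(x.values())>-88: break
a=min(x.values())-8
movel(W(a/1e3,y/1e3,.141),v=.1)
print(x)
```

```text
y44 th13.5 stop=False x=-95.4 t=23.0
y-44 th13.5 stop=True x=-90.8 t=25.2
y44 th13.5 stop=False x=-84.0 t=27.5
y-44 th13.5 stop=False x=-76.7 t=29.8
{44: np.float64(-84.01986848376806), -44: np.float64(-76.72774068968191)}
```

About 34 to 40 mm has been walked, so the lid is past both spots. Next I stand the mallet back where it came from.

Run:
```python
from h import *
movel(W(-.16,-.044,.145),v=.2)
move_pose([*MAL,.14],quat(-.03))
movel([*MAL,.05],v=.15); 
print(movel([*MAL,.030],v=.025,until_force=3),get_tcp_pos(),get_ft_force())
command_gripper(.6)
movel([*MAL,.15],v=.2)
p=W(-.14,.03,.20)
move_pose([.45,-.19,.2],quat(0))
for n in("top","side"): cv2.imwrite(f"pics/{n}4.png",read_camera(n)[:,:,::-1])
t=cv2.imread("pics/top4.png");s=cv2.imread("pics/side4.png")
a=np.vstack([crop(t,205,110,110,110,4),]);b=crop(s,250,140,88,110,4)
cv2.imwrite("pics/c4.png",np.hstack([a,b])); cv2.imwrite("pics/c4b.png",np.hstack([crop(t,280,110,130,130,3),crop(s,200,180,130,130,3)]))
print(get_time())
```

```text
True [ 0.52591696 -0.19705017  0.03376116] [0.57088768 0.46026626 4.71643625]
34.825
```

View pics/c4.png

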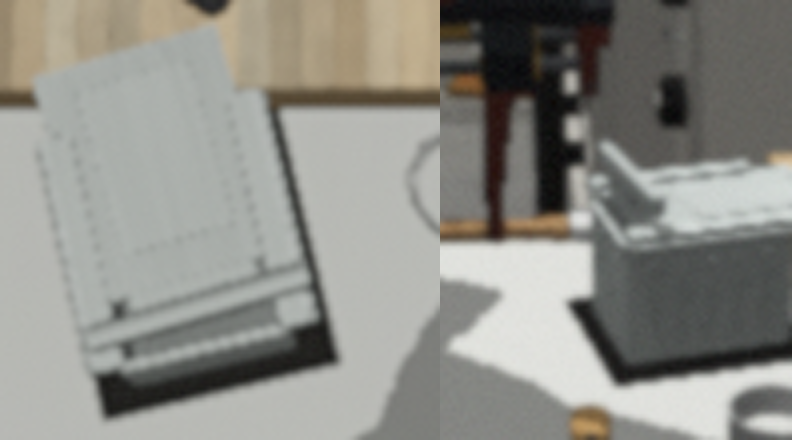

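View pics/c4b.png

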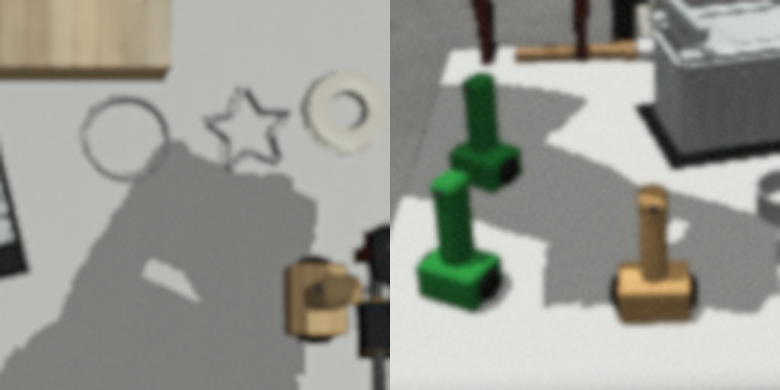

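The mallet stands on its head at about (386,207). The lid has moved and is slightly askew, with its lip running from (226,194) to (281,178) in the top view. I'll measure the lip and then grip it.

Run:
```python
from h import *
f=lambda L,ox,oy:(np.array(L,float)+.5)/4-.5+[ox,oy]
lip=plane("top",f([(83,327),(88,350),(303,263),(309,284)],205,110),.131)
c=lip[:,:2].mean(0);d=c-TIN
for r in(lip[2]-lip[0],lip[3]-lip[1]): print("yaw",np.arctan2(r[0],-r[1]),np.linalg.norm(r))
print(c,"tin",d@UX*1e3,d@UY*1e3)
mm=plane("top",[(205+103/4,110+415/4),(205+338/4,110+360/4)],.003);print(mm,np.linalg.norm(mm[0]-mm[1]))
```

```text
yaw 0.26959060844387084 0.10897514066692673
yaw 0.2767545728403415 0.10952943564413152
[0.56475012 0.07605426] tin -42.76375271026143 -1.9541303463265387
[[0.52250026 0.13675531 0.003     ]
 [0.5508428  0.00759534 0.003     ]] 0.13223312234220963
```

Run:
```python
from h import *
q=quat(.27);c=[.5648,.0761]
move_pose([*c,.2],q)
print(movel([*c,.1055],v=.1,until_force=5),get_tcp_pos())
command_gripper(0.0); print("w",get_grip_width()*88,get_finger_force(),get_ft_force())
f0=get_ft_force();z=float(get_tcp_pos()[2])
print(movel(W(-.02,0,z),frame=quat(YAW),v=.05,until_force=15),tinx(),np.array(get_ft_force())-f0)
for n in("top","side"): cv2.imwrite(f"pics/{n}5.png",read_camera(n)[:,:,::-1])
print(get_time(),get_grip_width()*88)
```

```text
False [0.56530617 0.07613644 0.10606971]
w 9.821452877985005 29.996607899665833 [ 0.08629372 -0.68013031  0.60521349]
False (np.float64(-19.631480548557516), np.float64(0.02284797244091908)) [0.16549086 1.0413014  0.78824603]
38.475 9.742925195178493
```

Gripped at 9.8 mm and sliding freely, with almost no force. Now I slide it out, lift and lay it down.

Run:
```python
from h import *
z=float(get_tcp_pos()[2])
r=movel(W(.062,0,z),v=.07,until_force=12); print(r,tinx(),get_ft_force(),get_tcp_pos()[2]-z)
if not r:
    r=movel(W(.066,0,.20),v=.12,until_force=12); print(r,get_ft_force(),get_grip_width()*88)
for n in("top","side"): cv2.imwrite(f"pics/{n}6.png",read_camera(n)[:,:,::-1])
t=cv2.imread("pics/top6.png");s=cv2.imread("pics/side6.png")
cv2.imwrite("pics/c6.png",np.hstack([crop(t,180,60,130,170,3),crop(s,230,90,130,170,3)]))
print(get_time())
```

```text
False (np.float64(61.51918938433065), np.float64(0.014579013780472171)) [-0.23372179 -0.30636129 -1.52037873] -9.907052610645672e-05
False [-0.78831986  0.11989922 -1.81146218] 9.719773544604694
40.8417
```

View pics/c6.png

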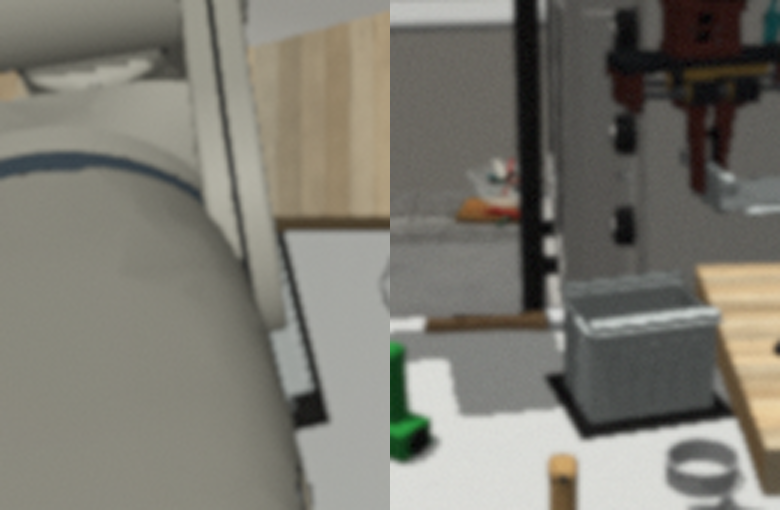

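The lid is out and held level by the lip (side crop 720,190), and the tin is open. Placing it now.

Run:
```python
from h import *
p=np.array([.447,-.085])
movel([*p,.20],frame=quat(0),v=.2)
movel([*p,.035],v=.12); wait(.1)
print(movel([*p,.006],v=.03,until_force=2.5),get_tcp_pos(),get_ft_force())
command_gripper(.45)
movel([*p,.12],v=.15)
move_pose([.40,-.30,.3],quat(0))
for n in("top","side"): cv2.imwrite(f"pics/{n}7.png",read_camera(n)[:,:,::-1])
t=cv2.imread("pics/top7.png");s=cv2.imread("pics/side7.png")
cv2.imwrite("pics/c7.png",np.hstack([crop(t,150,120,270,200,1.5),crop(s,200,160,200,150,2)]))
print(get_time())
```

```text
True [ 0.44672578 -0.08493508  0.01012044] [ 0.40507172 -0.29375662 -0.0045171 ]
47.575
```

```bash
python3 -c "
from h import *
t=cv2.imread('pics/top7.png');s=cv2.imread('pics/side7.png')
cv2.imwrite('pics/c7.png',np.hstack([cv2.resize(t[120:320,150:420],(405,300)),cv2.resize(s[160:310,200:397],(394,300))]))"
```

```text
(no output)
```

View pics/c7.png

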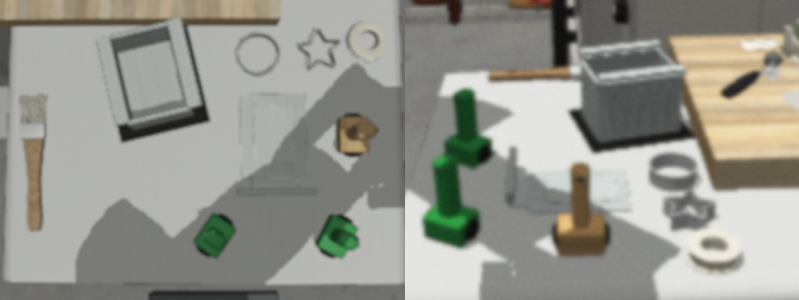

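The lid lies flat on the table, lip up (crop 275,140), clear of the mat and the mallet. The mallet stands on its head and nothing else has moved, so I'm handing in.

```bash
python3 -c "
from station import *
print(job_done(),get_time())"
```

```text
the job is handed in; nothing more can be done
the job is handed in; nothing more can be done
```

The job is handed in at about 48 s of the 72 s allowed: the lid was tapped loose, slid out and laid flat, lip up, clear of the tin and its mat, and the mallet stands on its head; the tap force limit was set to at most 14 N against the 17 N that dents the lip, though I took no peak force reading.

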